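Load the label-tape stand and set its hub nut

TASK

Lower the small fat roll of label tape over the upright spindle of the tape stand until it sits right down on the plate, and let go of it. Then screw the knurled nut on top of the spindle clockwise until it bottoms out, and back it off a quarter turn so the roll has a little drag. Finish while still gripping the nut there between the fingers (do not let go at the end), with the roll seated, and leave the other things on the bench where they are.

Things in the scene. Friction and masses are not known exactly. Their poses are not given: they have to be found in the camera images.
- label_roll: Loose roll of white label tape on a brown cardboard core, standing on its flat end: outside diameter 56 mm, 38 mm high, through bore 29 mm diameter along its z axis, about 90 g. Origin: centre of its underside.
- stand: Tape stand, fixed. Grey base 150 (its x) by 96 by 12 mm; origin: centre of its underside, on the vertical spindle axis. Round aluminium plate, 50 mm diameter, top 20 mm above the origin: the roll sits on it. Rubber hub, 24 mm diameter, up to 62 mm; above it the knurled nut, also 24 mm diameter, so the roll passes over both. Tear-off bar 29 mm high along y at x = -66 mm.
- hub_nut (a joint): Turn of the knurled steel nut on the spindle's right-hand thread, rad: 0 = bottomed out against its stop, growing anticlockwise seen from above (unscrewing) up to 6.5. Clockwise turning lowers it, 5 mm per full turn. It starts 2.7 to 4.2 from the stop. It turns against light friction (about 0.04 N m) and stays where it is left.
- nut_top (a point): Centre of the nut's top face, 82 mm above the stand's origin when bottomed out (5 mm per turn higher when open). The nut: knurled steel cylinder 24 mm in diameter, 18 mm high, below this point; bottomed out, its underside is 6 mm above a seated roll's top. z up; x along the dark index ridge on its top, which turns with it and points to the stand's +x when bottomed out.
- big_tape: Bystander: flat roll of wide-core tape, 104 mm diameter, 19 mm high, bore 76 mm. Origin: centre of its underside.
- empty_core: Bystander: empty cardboard core, 34 mm diameter, 50 mm high, standing on end. Origin: centre of its underside.
- pipette: Bystander: pipette lying along its x axis, about 240 mm long and 36 mm high. Origin: underside, near the middle.
- tip_box: Bystander: tip box with clear lid, 118 x 84 x 67 mm. Origin: centre of its underside.
- bottle: Bystander: white jar with screw lid, 64 mm diameter, 130 mm high. Origin: centre of its underside.
- tube_rack: Bystander: tube rack, 130 x 70 mm, 53 mm high. Origin: centre of its underside.
- jar: Bystander: glass jar, 72 mm diameter, 85 mm high. Origin: centre of its underside.
Mind the look-alikes: they are no part of the job. Leave any green look-alike of the stand alone.

How it is judged:
By the outcome, as a careful person would: the job done as asked, in the order asked, and still so for the second after the job is handed in, while the arm keeps its last pose, push and grip.
It also fails if it takes over 70 s, if anything falls off the work surface, if the arm or the gripper's body presses on something with over 40 N, if the wrist force passes 120 N, or if a joint passes its speed limit or range.

ROBOT

A 6-joint arm with a two-finger parallel gripper is mounted at the origin on the work surface. World frame = base frame: x ahead of the robot, y to its left, z up, the work surface at z = 0. Lengths are in mm, angles in rad, forces in N, time in s.
With the tool pointing down it reaches from about 400 to 925 mm from the base axis. Payload 3.4 kg.
Tool frame: the origin (TCP) lies on the centre line of the jaws, within the pads' length; the fingertips stand 11 mm ahead of it and the grasp point (between the pads) lies 8 mm behind it (bot.tip_reach is the z of the fingertips in the tool frame, in mm); z points along the fingers, y is the line along which they close (so a half turn about z gives the same grasp; the last joint's range is limited). The gripper opens to 85 mm and grips with 20 to 120 N. Pads are 22 mm wide; open, the fingers measure 114 mm over their backs; the gripper's body (76 mm by 85 mm) begins 54 mm behind the grasp point. The pads swing forward as they close: fully open they stand 13 mm farther back than shut.
Start: joints at [1.143, 0.307, 1.506, -0, 1.328, -0.073], TCP at [199.241, 539.383, 242.305] pointing down, gripper open.
Joint ranges: [-3.12, 3.12], [-1.05, 2.28], [0.14, 2.33], [-1.42, 4.57], [0.1, 2.73], [-2.68, 2.68]. Speed limits (rad/s): [2.57, 2.57, 3.14, 3.14, 3.14, 3.14].

INTERFACE

Orientations are given as a unit quaternion [w, x, y, z].
In Python, from cell import readout, viewer, bot, spotter gives the robot as it stands.
- The arm moves only by the tool send_rows, never from a script. Its argument "rows" is text: rows parted by semicolons, each of 4 numbers parted by spaces: the shift along the world's x, y, z in m, then the turn about the world's z in rad. A call has 1 to 10 rows; each row is the pose to reach, as a shift and turn from the pose commanded when the call began; what a row does not reach only later rows make up. A row lasts 1/10 s, in which the tool goes at most 50 mm and 8.59 degrees, less where a joint would pass 70% of its speed; a pose out of reach is approached as far as the arm can. A call with a gripper value outside its range is refused whole. "gripper" is the finger opening in m, from 0 to 0.0854, set as the call begins (left out, the last holds). The fingers move at their own pace and stop on an object; the grip force is fixed at half the most. Time passes only in rows, so rows that repeat a pose let the fingers close. It gives the time, the measured TCP pose, the force, the opening and the grip force at its end, in the units of the state.
- readout.get_obs(): the state, without advancing time (a new reading comes with each control period).
- viewer.snapshot(name): name is "side" or "top"; returns a dict with "img" (400x640x3 uint8, blue, green, red), "intrinsics" (3x3 intrinsics, pixels), "world_from_camera" (4x4, takes a point from camera to world coordinates). Camera axes: x right, y down, z forward; pixel columns grow to the right and rows downward; lengths in mm; the calibration is good to about 2 mm. A picture is of the moment at which its call begins. There is no depth.
- bot.job_done(): hands the job in; it is judged then, once.
Trained networks look in the newest picture that a camera, given by its name, has taken for a name from the list of things; names that differ only in an ending like _2 or _b are one class to them, and where a whole thing is asked for, a point or a joint stands for the part that bears it (a point fixed in the world has none). Each returns a list of dicts, best first, with "confidence" (0 to 1); they miss things now and then, are a little off and sometimes report something else, mostly with a low value. They report only what shows in the picture. A call takes as long as a camera call. They do not tell look-alikes from the thing itself.
- spotter.recognise(camera, label): "bbox" ([left, top, right, bottom] as shares, 0 to 1, of the picture: columns of its width, rows of its height, round what is visible of it).
The state is a dict: "clock": time; "qpos": joint angles; "qd": joint speeds; "tau": joint torques, N m; "tcp_pos": TCP position; "tool_rot": TCP orientation; "force": force on the tool from outside, world axes, zero at the start; "wrist_torque": the same for the moment, N m; "width": opening from 0.0 (shut) to 1.0 (fully open); "gripper_force": force on a finger pad.
Only numpy, scipy, OpenCV 4.12 (cv2) and the standard library are available. Lean on these libraries where they do the work, as an engineer would, in place of code of your own. Each camera call takes 0.05 s, during which the arm holds its last target. There are 200 camera calls.

## Working session

There is one attempt and no reset: what is moved stays moved. The work goes in short steps, Python scripts to look and compute and a tool call to move; the robot and the scene stay as the last step left them, time stands still between calls to the robot, and variables do not carry over. Pictures are saved under pics/ and viewed, at most 10 in all, crops included, and the job is handed in when it is done.

Besides the shell and the picture viewer there is one more tool, called after "Call:" as name(argument=value, ...), one argument or row to a line, values as JSON. send_rows: Moves the arm, as the interface text tells. Its arguments: {"type":"object","properties":{"rows":{"type":"string"},"gripper":{"type":"number"}},"required":["rows"]}

```bash
mkdir -p pics; cat > h.py <<'E'
from cell import readout, viewer, bot, spotter
import numpy as np, cv2
def snap(c,name=None):
    s=viewer.snapshot(c)
    if name: cv2.imwrite(f'pics/{name}.png',s['img'])
    return s
def ray(s,u,v):
    K=np.array(s['intrinsics']);T=np.array(s['world_from_camera'])
    d=T[:3,:3]@np.linalg.solve(K,[u,v,1]);return T[:3,3],d
def onz(s,u,v,z):
    o,d=ray(s,u,v);return o+d*(z-o[2])/d[2]
def proj(s,p):
    K=np.array(s['intrinsics']);T=np.array(s['world_from_camera'])
    c=T[:3,:3].T@(np.array(p,float)-T[:3,3]);q=K@c;return q[:2]/q[2]
E
python3 - <<'E'
from h import *
for c in('top','side'):
    s=snap(c,c+'0');T=np.array(s['world_from_camera']);print(c,T.round(2).tolist(),np.array(s['intrinsics']).round(1).tolist())
    for l in('label_roll','stand','hub_nut','empty_core','big_tape'):
        for r in spotter.recognise(c,l)[:3]: print(l,round(r['confidence'],2),(np.array(r['bbox'])*[640,400,640,400]).round(1))
print(readout.get_obs())
E
```

```text
top [[-0.01, -0.98, 0.19, 272.03], [-1.0, 0.0, -0.02, 23.78], [0.02, -0.19, -0.98, 1433.88], [0.0, 0.0, 0.0, 1.0]] [[492.5, 0.0, 317.6], [0.0, 492.5, 192.9], [0.0, 0.0, 1.0]]
label_roll 0.67 [241.7 191.  257.7 207.4]
stand 0.83 [382.1 233.  422.7 289. ]
stand 0.74 [447.5 122.1 482.5 171.5]
stand 0.57 [355.3 158.8 400.1 219.8]
hub_nut 0.55 [469.5 133.7 474.3 143.4]
hub_nut 0.4 [374.9 181.1 388.5 189.8]
empty_core 0.46 [353.1 138.2 364.3 151.6]
big_tape 0.84 [214.6 119.4 252.1 155.1]
side [[1.0, -0.06, 0.07, 488.21], [-0.09, -0.74, 0.67, -659.12], [0.02, -0.67, -0.74, 812.62], [0.0, 0.0, 0.0, 1.0]] [[387.6, 0.0, 322.4], [0.0, 387.6, 203.1], [0.0, 0.0, 1.0]]
label_roll 0.67 [298.7 159.6 311.3 176.5]
stand 0.79 [293.8 255.5 359.8 306.6]
stand 0.62 [197.7 291.4 275.8 334.8]
hub_nut 0.68 [225.8 294.6 239.4 305.2]
hub_nut 0.64 [407.8 378.  424.2 391.6]
hub_nut 0.44 [329.6 253.8 335.9 268. ]
big_tape 0.76 [352.9 140.9 380.6 172.6]
{'clock': 0.6, 'qpos': array([ 1.14349420e+00,  3.06754169e-01,  1.50640261e+00,  3.58689895e-05,
        1.32838140e+00, -7.35189266e-02]), 'qd': array([ 0.00099478,  0.00050384, -0.00055327,  0.00048878,  0.00054314,
        0.0009123 ]), 'tau': array([-2.09807986e-03, -4.57173872e+01, -2.52199209e+01, -1.52167354e-04,
        1.47945895e-03,  4.84713368e-06]), 'tcp_pos': array([199.2335324 , 539.39004291, 242.33019608]), 'tool_rot': array([-1.01172991e-05,  1.75974771e-01,  9.84394676e-01,  3.07039009e-05]), 'force': array([ 0.49884878,  0.12793662, -0.48365082]), 'wrist_torque': array([ 0.01227208, -0.06139078,  0.01699225]), 'gripper_force': 0.0, 'width': 1.0026194922547156}
```

View pics/top0.png

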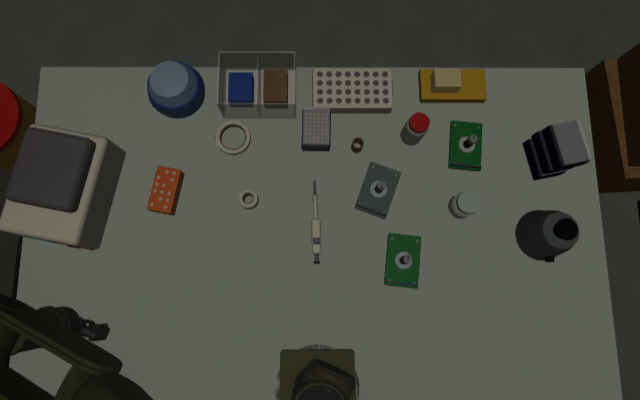

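View pics/side0.png

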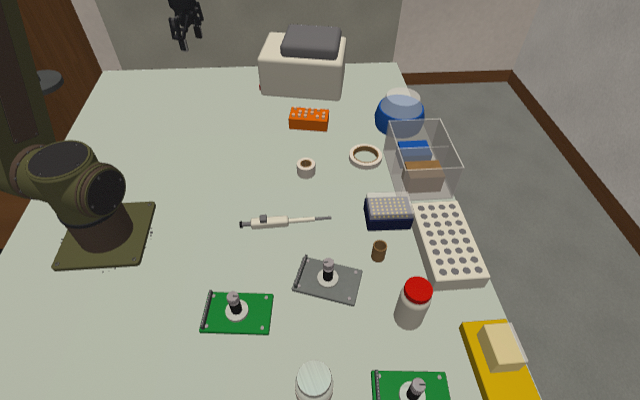

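The top view shows the grey stand at about (378,189) with its tear-off bar on the robot side, and the roll at (249,199). The side view has them at (328,270) and (306,167). I'll zoom in on both to measure them.

```bash
python3 - <<'E'
from h import *
t=snap('top');s=snap('side')
def crop(im,u,v,w,h,k):
    return cv2.resize(im[v-h:v+h,u-w:u+w],None,fx=k,fy=k,interpolation=cv2.INTER_CUBIC)
a=crop(t['img'],378,189,32,36,6);b=crop(s['img'],328,275,32,36,6)
c=crop(t['img'],249,199,32,14,6);d=crop(s['img'],306,167,32,14,6)
cv2.imwrite('pics/z.png',cv2.convertScaleAbs(np.vstack([np.hstack([a,b]),np.hstack([c,d])]),alpha=1.5))
# roll: bbox centre fit at mid height
def tri(pt,ps):
    A=[];B=[]
    for cam,(u,v) in((t,pt),(s,ps)):
        o,dd=ray(cam,u,v);dd/=np.linalg.norm(dd);P=np.eye(3)-np.outer(dd,dd);A.append(P);B.append(P@o)
    return np.linalg.lstsq(np.vstack(A),np.hstack(B),rcond=None)[0]
print('roll',tri((249.7,199.2),(305,168)), onz(t,249.7,199.2,19),onz(s,305,168,19))
print('stand',onz(t,378,189,20),onz(s,328,277,20))
E
```

```text
roll [524.38733047 193.67326439  20.81776182] [525.28429649 193.98230831  19.        ] [523.91200042 195.43677096  19.        ]
stand [ 554.66434331 -181.17837311   20.        ] [ 555.68584606 -183.62518616   20.        ]
```

View pics/z.png

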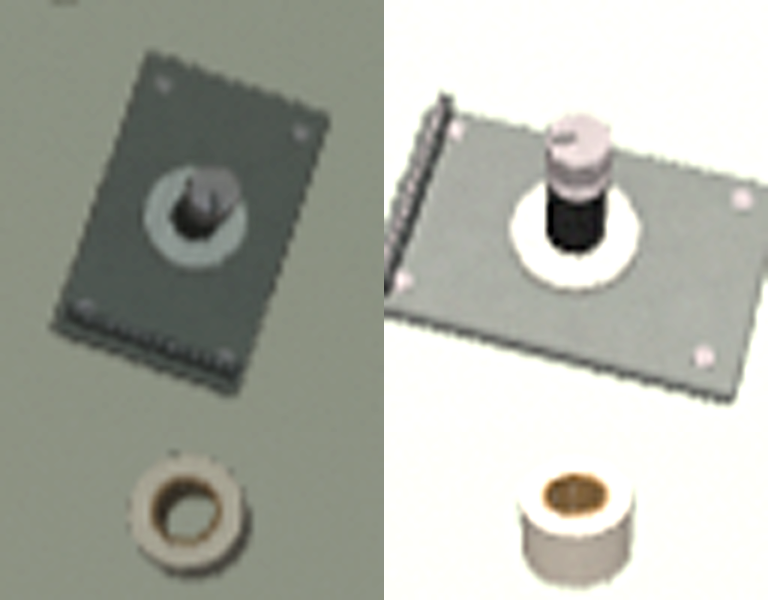

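```bash
cat >> h.py <<'E'
from scipy.optimize import least_squares
def hullpts(s,u,v,r,thr=None):
    """convex outline of bright blob connected near (u,v)"""
    g=cv2.cvtColor(s['img'],cv2.COLOR_BGR2GRAY)
    k=8;x0,y0=int(u-r),int(v-r)
    c=cv2.resize(g[y0:y0+2*r,x0:x0+2*r],None,fx=k,fy=k,interpolation=cv2.INTER_CUBIC)
    return c,(x0,y0),k
E
python3 - <<'E'
from h import *
print('tip',bot.tip_reach)
t=snap('top');s=snap('side')
for n,cam,u,v,r in(('plate',t,378.7,189,14),('plate',s,327.8,277.8,16),('roll',t,249.5,199.5,14),('roll',s,305.5,167.5,14)):
    c,(x0,y0),k=hullpts(cam,u,v,r)
    th,b=cv2.threshold(c,0,255,cv2.THRESH_OTSU)
    cs=sorted(cv2.findContours(b,0,1)[0],key=cv2.contourArea)[-1:]
    print(n,th,c.min(),c.max(),[(np.round((np.array(cv2.fitEllipse(cv2.convexHull(q))[0])+.5)/k-.5+[x0,y0],2),np.round(np.array(cv2.fitEllipse(cv2.convexHull(q))[1])/k,1), (np.array(cv2.boundingRect(q))/k+[x0,y0,0,0]).round(1)) for q in cs])
for P in([555,-182,20],[525,194,0]):
  for cam in(t,s):
    ring=np.array([proj(cam,np.array(P)+[28*np.cos(a) if P[0]==525 else 25*np.cos(a),(28 if P[0]==525 else 25)*np.sin(a),h]) for h in((0,38) if P[0]==525 else (0,)) for a in np.linspace(0,6.28,60)],np.float32)
    hl=cv2.convexHull(ring);e=cv2.fitEllipse(hl);print(P,np.round(e[0],2),np.round(e[1],1),ring.min(0),ring.max(0)-ring.min(0), [ (proj(cam,np.array(P)+np.array(d))-proj(cam,P)).round(3) for d in([1,0,0],[0,1,0])])
def crop(im,u,v,w,k): return cv2.resize(im[v-w:v+w,u-w:u+w],None,fx=k,fy=k,interpolation=cv2.INTER_CUBIC)
cv2.imwrite('pics/nut.png',cv2.convertScaleAbs(np.hstack([crop(t['img'],381,186,12,16),crop(s['img'],328,265,12,16)]),alpha=1.4))
E
```

```text
tip 11.0
plate 70.0 15 103 [(array([378.25, 188.54]), array([17.2, 17.4]), array([370. , 180.6,  17.2,  17. ]))]
plate 139.0 0 213 [(array([327.37, 276.97]), array([19. , 21.6]), array([316.9, 269.4,  21.9,  17.6]))]Traceback (most recent call last):
  File "<stdin>", line 8, in <module>
cv2.error: OpenCV(4.12.0) /io/opencv/modules/imgproc/src/shapedescr.cpp:361: error: (-201:Incorrect size of input array) There should be at least 5 points to fit the ellipse in function 'fitEllipseNoDirect'
```

Call:
send_rows(
  rows="0.325 -0.345 -0.06 0;0.325 -0.345 -0.06 0;0.325 -0.345 -0.06 0;0.325 -0.345 -0.06 0;0.325 -0.345 -0.06 0;0.325 -0.345 -0.06 0;0.325 -0.345 -0.06 0;0.325 -0.345 -0.06 0;0.325 -0.345 -0.06 0;0.325 -0.345 -0.06 0",
  gripper=0.085,
)

```text
clock: 1.8
tcp_pos: [526.8, 191.4, 182.0]
tool_rot: [0.001, 0.177, 0.984, -0.0]
force: [0.5, 0.7, 0.6]
width: 0.997
gripper_force: 0.0
```

```bash
python3 - <<'E'
from h import *
t=snap('top');s=snap('side')
o=readout.get_obs();print(o['clock'],o['tcp_pos'],o['qpos'])
def crop(im,u,v,w,k): return cv2.resize(im[v-w:v+w,u-w:u+w],None,fx=k,fy=k,interpolation=cv2.INTER_CUBIC)
r1=np.hstack([crop(t['img'],381,186,12,16),crop(s['img'],328,265,12,16)])
r2=np.hstack([crop(t['img'],249,199,24,8),crop(s['img'],306,160,24,8)])
cv2.imwrite('pics/nut.png',cv2.convertScaleAbs(np.hstack([r1]),alpha=1.4)[:])
cv2.imwrite('pics/nut2.png',cv2.resize(cv2.convertScaleAbs(np.vstack([r1,r2]),alpha=1.4),None,fx=.78,fy=.78))
p=np.array([555,-182,20])
for n,cam in(('t',t),('s',s)):
  print(n,'plate',proj(cam,p),'roll',proj(cam,[525,194,19]),'nuttop',proj(cam,[555,-182,85]),[(proj(cam,p+np.array(d))-proj(cam,p)).round(3) for d in([1,0,0],[0,1,0])])
E
```

```text
1.9 [527.15024138 191.40005192 181.78272608] [ 2.73794669e-01  3.39745843e-01  1.62214694e+00 -1.39288066e-03
  1.17884942e+00 -9.38134971e-01]
t plate [378.27593131 188.88735209] roll [249.69191307 199.29615832] nuttop [381.50582737 184.33469372] [array([-0.01 , -0.334]), array([-0.34 ,  0.001])]
s plate [327.64182773 276.41994882] roll [305.39148393 168.30912448] nuttop [328.37400115 261.00581145] [array([ 0.423, -0.029]), array([-0.041, -0.369])]
```

View pics/nut2.png

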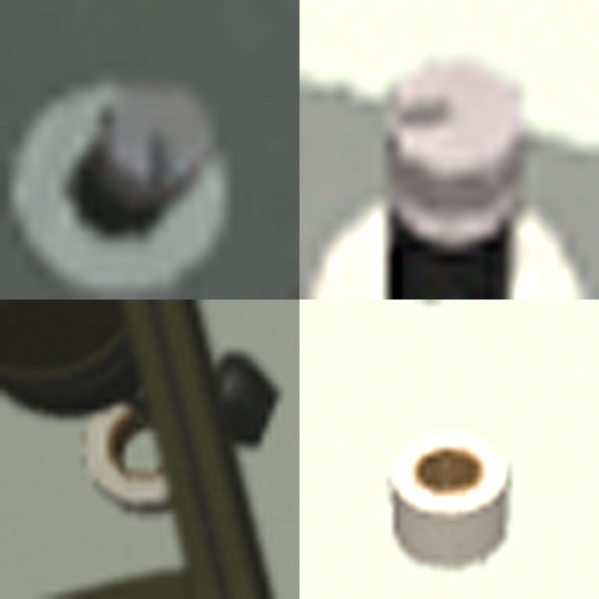

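Call:
send_rows(
  rows="0.001 0.0005 -0.05 0;0.001 0.0005 -0.09 0;0.001 0.0005 -0.11 0;0.001 0.0005 -0.11 0;0.001 0.0005 -0.11 0",
)

```text
clock: 2.4
tcp_pos: [525.1, 195.5, 72.6]
tool_rot: [-0.0, 0.176, 0.984, 0.0]
force: [0.1, 0.1, 1.3]
width: 0.992
gripper_force: 0.0
```

Call:
send_rows(
  rows="0 0 -0.025 0;0 0 -0.045 0;0 0 -0.052 0;0 0 -0.052 0;0 0 -0.052 0",
)

```text
clock: 2.9
tcp_pos: [526.3, 195.4, 21.7]
tool_rot: [0.001, 0.176, 0.984, 0.001]
force: [0.3, -0.1, -0.1]
width: 0.991
gripper_force: 0.0
```

Call:
send_rows(
  rows="0 0 0 0;0 0 0 0;0 0 0 0;0 0 0 0;0 0 0 0;0 0 0 0;0 0 0 0;0 0 0 0",
  gripper=0.045,
)

```text
clock: 3.7
tcp_pos: [526.3, 195.3, 21.7]
tool_rot: [0.001, 0.176, 0.984, 0.001]
force: [0.6, 1.1, 5.4]
width: 0.627
gripper_force: 64.2
```

Call:
send_rows(
  rows="0 0 0.03 0;0 0 0.07 0;0 0 0.11 0;0 -0.04 0.14 0;0 -0.08 0.14 0;0.01 -0.12 0.14 0;0.01 -0.16 0.14 0;0.02 -0.2 0.14 0;0.02 -0.24 0.14 0;0.025 -0.28 0.14 0",
)

```text
clock: 4.7
tcp_pos: [549.4, -86.6, 160.5]
tool_rot: [-0.0, 0.176, 0.984, 0.0]
force: [-0.3, 0.3, -1.6]
width: 0.626
gripper_force: 63.7
```

Call:
send_rows(
  rows="0.002 -0.04 0 0;0.004 -0.07 0 0;0.005 -0.09 0 0;0.005 -0.097 0 0;0.005 -0.097 0 0;0.005 -0.097 0 0;0.005 -0.097 0 0",
)

```text
clock: 5.4
tcp_pos: [555.0, -180.7, 160.3]
tool_rot: [-0.0, 0.175, 0.985, 0.0]
force: [-0.3, -0.6, -1.9]
width: 0.626
gripper_force: 63.6
```

```bash
python3 - <<'E'
from h import *
t=snap('top');s=snap('side')
o=readout.get_obs();print(o['clock'],o['tcp_pos'],o['qpos'],o['width'],o['force'])
def crop(im,u,v,w,k): return cv2.resize(im[v-w:v+w,u-w:u+w],None,fx=k,fy=k,interpolation=cv2.INTER_CUBIC)
for n,cam in(('t',t),('s',s)):
  x,y,z=o['tcp_pos'];p=proj(cam,[x,y,z-20]);print(n,p)
a=crop(t['img'],381,186,32,6);b=crop(s['img'],328,240,50,6)
cv2.imwrite('pics/held.png',np.hstack([cv2.convertScaleAbs(cv2.resize(s['img'][200:300,278:378],None,fx=6,fy=6,interpolation=cv2.INTER_CUBIC),alpha=1.3)]))
E
```

```text
5.5 [ 555.14322767 -180.83682401  160.36111159] [-3.87391726e-01  3.90993694e-01  1.59910544e+00  2.51329925e-04
  1.15182064e+00 -1.60596027e+00] 0.627700559426951 [-0.53821374  1.59666406 -0.82746941]
t [384.06966949 180.06063362]
s [329.07779042 245.9963843 ]
```

View pics/held.png

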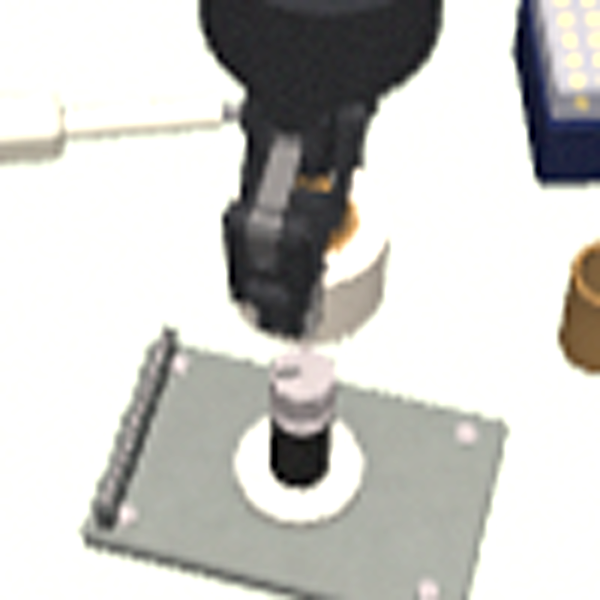

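The roll is held above the stand and the nut is at about (302,380) in the crop. I'll overlay model outlines at the assumed centres to measure what offset remains.

```bash
cat >> h.py <<'E'
def overlay(cam,rings,u0,v0,w,h,k,name):
    im=cv2.convertScaleAbs(cv2.resize(cam['img'][v0:v0+h,u0:u0+w],None,fx=k,fy=k,interpolation=cv2.INTER_CUBIC),alpha=1.3)
    for (c,r,col) in rings:
        P=np.array([(proj(cam,np.array(c)+[r*np.cos(a),r*np.sin(a),0])+.5-[u0,v0])*k for a in np.linspace(0,6.283,90)])
        cv2.polylines(im,[np.int32(P*16)],True,col,1,cv2.LINE_AA,4)
    if name: cv2.imwrite(f'pics/{name}.png',im)
    return im
E
python3 - <<'E'
from h import *
t=snap('top');s=snap('side');x,y,z=readout.get_obs()['tcp_pos']
print(x,y,z)
R=(0,0,255);zb=z-21.7
rings=[((555,-182,20),25,R),((555,-182,84.8),12,R),((x,y,zb),28,(0,160,0)),((x,y,zb+38),28,(0,160,0)),((x,y,zb+38),14.5,(255,0,0))]
a=overlay(s,rings,300,225,54,66,9,None);b=overlay(t,rings,366,164,34,66,9,None)
cv2.imwrite('pics/ov.png',np.hstack([a,b]))
E
```

```text
555.2720970400063 -181.19592164981015 160.38606005326994
```

View pics/ov.png

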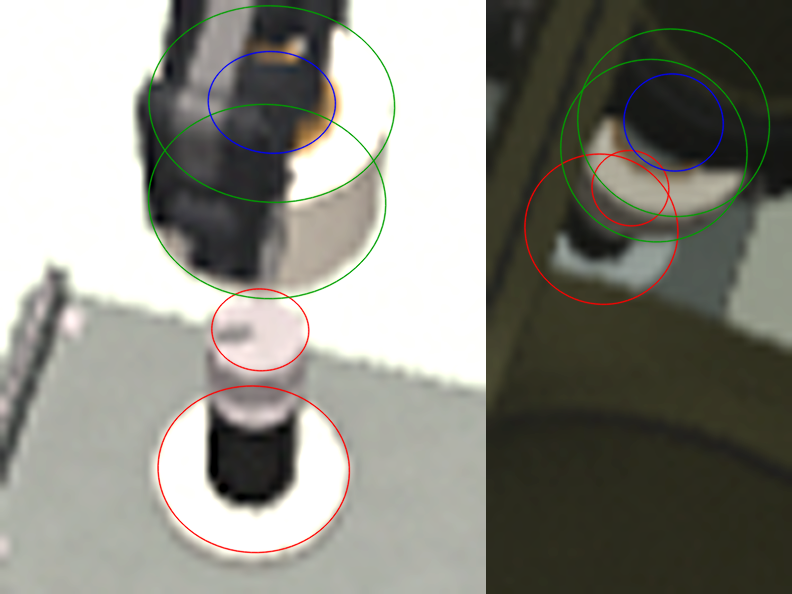

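```bash
cat >> h.py <<'E'
from scipy.ndimage import map_coordinates
def edgefit(cam,img,shape,p0,sel,w=2.2,it=6,chan=None):
    """shape(p)->list of 3D outline pts (closed hull used); 1-D edges along normals; solve xy shift"""
    g=cv2.cvtColor(img,cv2.COLOR_BGR2GRAY).astype(float);p=np.array(p0,float)
    for _ in range(it):
        H=cv2.convexHull(np.array([proj(cam,q) for q in shape(p)],np.float32))[:,0].astype(float)
        c=H.mean(0);J=np.stack([proj(cam,p+np.array(d))-proj(cam,p) for d in([1,0,0],[0,1,0])],1)
        A=[];B=[]
        Q=np.vstack([H,H[:1]]);L=np.r_[0,np.cumsum(np.linalg.norm(np.diff(Q,axis=0),axis=1))]
        for l in np.linspace(0,L[-1],80,endpoint=False):
            i=np.searchsorted(L,l,'right')-1;tg=Q[i+1]-Q[i];q=Q[i]+tg*(l-L[i])/(L[i+1]-L[i]);n=np.array([tg[1],-tg[0]])/np.linalg.norm(tg)
            if n@(q-c)<0:n=-n
            if not sel(np.arctan2(*(q-c)[::-1])):continue
            r=np.arange(-w,w+.01,.1);v=map_coordinates(g,[q[1]+r*n[1],q[0]+r*n[0]],order=1)
            d=-np.gradient(v);d[d<0]=0
            if d.max()<1:continue
            d=d**2;A.append(n@J);B.append((d*r).sum()/d.sum())
        A=np.array(A);B=np.array(B);b=np.median(B)
        m=np.abs(B)<1.5
        # scale offset as third unknown (blur)
        sol=np.linalg.lstsq(np.c_[A[m],np.ones(m.sum())],B[m],rcond=None)[0];p[:2]+=sol[:2]
    res=np.c_[A[m],np.ones(m.sum())]@sol-B[m]
    return p.round(2),round(sol[2],2),round(float(np.std(res)),2),int(m.sum())
ring=lambda p,r,h=0:[np.array(p)+[r*np.cos(a),r*np.sin(a),h] for a in np.linspace(0,6.283,200)]
E
python3 - <<'E'
from h import *
t=snap('top');s=snap('side');x,y,z=readout.get_obs()['tcp_pos'];print(x,y,z)
t0=cv2.imread('pics/top0.png');s0=cv2.imread('pics/side0.png')
low=lambda a: a>-.5 or a<-2.6
plate=lambda p:ring(p,25)
print('plate top',edgefit(t,t0,plate,[555,-182,20],lambda a:not(-1.4<a<.1)))
print('plate side',edgefit(s,s0,plate,[555,-182,20],low), edgefit(s,s['img'],plate,[555,-182,20],low))
rt=lambda p:ring(p,28,38)
al=lambda a:True
print('roll0 top(topring)',edgefit(t,t0,rt,[525,195,0],lambda a:-2.8<a<-.0))
full=lambda p:ring(p,28)+ring(p,28,38)
print('roll0 top full',edgefit(t,t0,full,[525,195,0],al))
print('roll0 side full',edgefit(s,s0,full,[525,195,0],al))
print('roll0 side bottom',edgefit(s,s0,lambda p:ring(p,28),[525,195,0],lambda a:.15<a<2.99))
print('held side bottom',edgefit(s,s['img'],lambda p:ring(p,28),[x,y,z-21.7],lambda a:0<a<1.4))
E
```

```text
555.3069142628642 -181.5523901512108 160.40913665726595
plate top (array([ 555.82, -181.53,   20.  ]), np.float64(-0.03), 0.1, 61)
plate side (array([ 554.16, -183.4 ,   20.  ]), np.float64(-0.08), 0.15, 54) (array([ 554.16, -183.43,   20.  ]), np.float64(-0.07), 0.15, 54)
roll0 top(topring) (array([526.28, 198.18,   0.  ]), np.float64(-0.5), 0.16, 16)
roll0 top full (array([528.67, 199.31,   0.  ]), np.float64(-0.96), 0.36, 33)
roll0 side full (array([526.21, 198.03,   0.  ]), np.float64(-0.72), 0.23, 41)
  return _methods._mean(a, axis=axis, dtype=dtype,
  ret = ret.dtype.type(ret / rcount)
Traceback (most recent call last):
  File "h.py", line 51, in edgefit
    return p.round(2),round(sol[2],2),round(float(np.std(res)),2),int(m.sum())
                            ~~~^^^
IndexError: index 2 is out of bounds for axis 0 with size 2
```

Call:
send_rows(
  rows="0 -0.0005 -0.025 0;0 -0.0005 -0.04 0;0 -0.0005 -0.045 0;0 -0.0005 -0.045 0;0 -0.0005 -0.045 0;0 -0.0005 -0.045 0",
)

```text
clock: 6.3
tcp_pos: [556.0, -182.9, 116.3]
tool_rot: [0.001, 0.176, 0.984, -0.0]
force: [0.5, -0.3, -0.6]
width: 0.625
gripper_force: 63.6
```

```bash
python3 - <<'E'
from h import *
t=snap('top');s=snap('side');x,y,z=readout.get_obs()['tcp_pos']
print(x,y,z)
R=(0,0,255);zb=z-21.7
X,Y=554.3,-183.4
rings=[((X,Y,20),25,R),((X,Y,84.8),12,R),((X,Y,zb),28,(0,160,0)),((X,Y,zb+38),28,(0,160,0)),((X,Y,zb+38),14.5,(255,0,0))]
a=overlay(s,rings,300,230,54,66,9,None)
X,Y=555.8,-181.5
rings=[((X,Y,20),25,R),((X,Y,84.8),12,R),((X,Y,zb),28,(0,160,0)),((X,Y,zb+38),28,(0,160,0)),((X,Y,zb+38),14.5,(255,0,0))]
b=overlay(t,rings,366,164,34,66,9,None)
cv2.imwrite('pics/ov2.png',np.hstack([a,b]))
E
```

```text
555.8219377800531 -182.8691492976091 116.15507655616345
```

View pics/ov2.png

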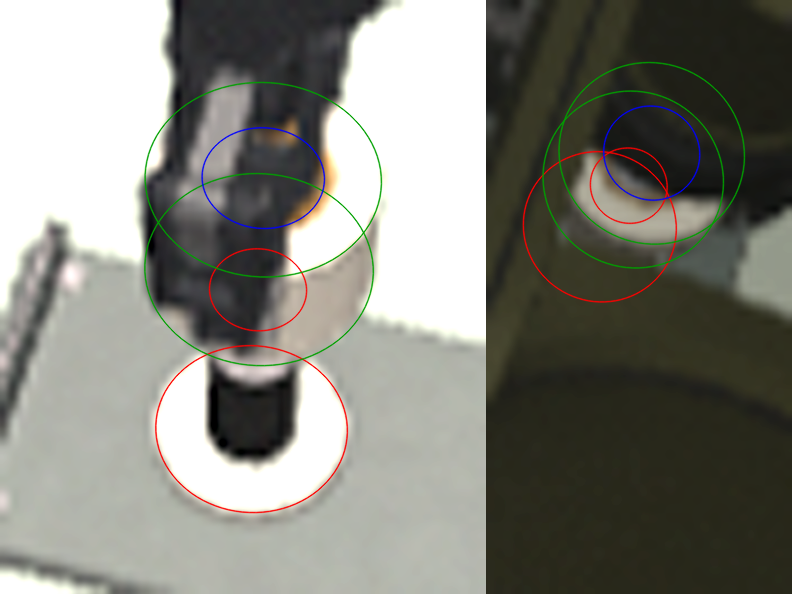

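Call:
send_rows(
  rows="-0.0005 -0.0003 -0.003 0;-0.0005 -0.0003 -0.006 0;-0.0005 -0.0003 -0.009 0;-0.0005 -0.0003 -0.012 0;-0.0005 -0.0003 -0.014 0;-0.0005 -0.0003 -0.014 0",
)

```text
clock: 7.0
tcp_pos: [554.4, -182.8, 100.8]
tool_rot: [-0.0, 0.176, 0.984, 0.0]
force: [-0.2, 0.5, -0.5]
width: 0.625
gripper_force: 63.6
```

Call:
send_rows(
  rows="0 0 -0.006 0;0 0 -0.012 0;0 0 -0.018 0;0 0 -0.024 0;0 0 -0.03 0;0 0 -0.036 0;0 0 -0.042 0;0 0 -0.048 0;0 0 -0.054 0;0 0 -0.055 0",
)

```text
clock: 8.0
tcp_pos: [554.2, -182.7, 45.4]
tool_rot: [-0.001, 0.176, 0.984, 0.0]
force: [-0.6, -0.7, -1.0]
width: 0.629
gripper_force: 63.6
```

Call:
send_rows(
  rows="0 0 -0.001 0;0 0 -0.002 0;0 0 -0.003 0;0 0 -0.004 0;0 0 -0.005 0;0 0 -0.005 0",
)

```text
clock: 8.6
tcp_pos: [554.8, -183.0, 41.7]
tool_rot: [0.0, 0.176, 0.984, -0.0]
force: [-0.6, 0.8, 2.6]
width: 0.627
gripper_force: 63.8
```

Call:
send_rows(
  rows="0 0 -0.0005 0;0 0 -0.001 0;0 0 -0.001 0",
)

```text
clock: 8.9
tcp_pos: [554.9, -183.0, 41.7]
tool_rot: [0.0, 0.176, 0.984, -0.0]
force: [-3.1, 0.5, 8.3]
width: 0.628
gripper_force: 65.0
```

Call:
send_rows(
  rows="0 0 0 0;0 0 0 0;0 0 0 0;0 0 0 0;0 0 0 0;0 0 0 0",
  gripper=0.085,
)

```text
clock: 9.5
tcp_pos: [554.7, -182.9, 40.1]
tool_rot: [-0.0, 0.176, 0.984, 0.0]
force: [0.3, 0.2, 0.4]
width: 0.998
gripper_force: 0.0
```

Call:
send_rows(
  rows="0 0 0.03 0;0 0 0.06 0;0 0 0.07 0.15;0 0 0.07 0.3;0 0 0.07 0.45;0 0 0.07 0.6;0 0 0.07 0.75;0 0 0.07 0.9;0 0 0.07 0.9;0 0 0.07 0.9",
)

```text
clock: 10.5
tcp_pos: [554.7, -182.9, 110.2]
tool_rot: [-0.0, -0.268, 0.963, 0.0]
force: [0.7, 0.5, -0.3]
width: 0.991
gripper_force: 0.0
```

```bash
python3 - <<'E'
from h import *
s=snap('side');t=snap('top');o=readout.get_obs();print(o['tcp_pos'],o['qpos'],o['clock'])
R=(0,0,255)
X,Y=554.3,-183.4
rings=[((X,Y,20),28,R),((X,Y,58),28,R),((X,Y,84.8),12,R),((X,Y,58),14.5,(255,0,0))]
a=overlay(s,rings,296,225,64,66,9,None)
X,Y=555.8,-181.5
rings=[((X,Y,58),28,R),((X,Y,84.8),12,R)]
b=overlay(t,rings,366,164,24,66,9,None)
cv2.imwrite('pics/seat.png',np.hstack([a,b]))
E
```

```text
[ 554.72745625 -182.91524425  110.27113936] [-3.90833380e-01  4.45583830e-01  1.65613443e+00  2.09599311e-05
  1.03990758e+00 -2.50531715e+00] 10.6
```

View pics/seat.png

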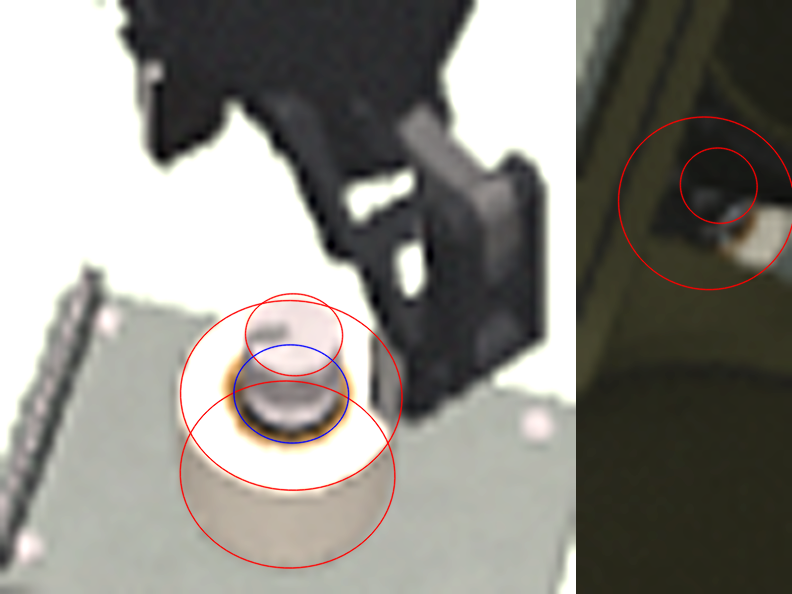

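The roll is seated: its outline lies on the rings centred on the plate, and the nut stands above it. Next I'll go down to the nut.

Call:
send_rows(
  rows="0 0 -0.015 0;0 0 -0.03 0;0 0 -0.0355 0;0 0 -0.0355 0;0 0 -0.0355 0",
)

```text
clock: 11.1
tcp_pos: [555.0, -183.0, 75.1]
tool_rot: [0.0, -0.269, 0.963, -0.0]
force: [0.5, 0.2, 0.3]
width: 0.994
gripper_force: 0.0
```

Call:
send_rows(
  rows="0 0 0 0;0 0 0 0;0 0 0 0;0 0 0 0;0 0 0 0;0 0 0 0;0 0 0 0;0 0 0 0;0 0 0 0;0 0 0 0",
  gripper=0.015,
)

```text
clock: 12.1
tcp_pos: [554.9, -182.9, 75.2]
tool_rot: [0.0, -0.27, 0.963, -0.0]
force: [-0.9, 0.3, 5.4]
width: 0.256
gripper_force: 58.7
```

```bash
python3 - <<'E'
from h import *
o=readout.get_obs()
for k in('clock','tcp_pos','qpos','force','wrist_torque','width','gripper_force'):print(k,np.round(o[k],3))
E
```

```text
clock 12.1
tcp_pos [ 554.863 -182.904   75.18 ]
qpos [-0.391  0.488  1.691  0.     0.962 -2.508]
force [-0.895  0.282  5.372]
wrist_torque [0.139 0.167 0.021]
width 0.256
gripper_force 58.651
```

Call:
send_rows(
  rows="0 0 -0.0001 -0.12;0 0 -0.0002 -0.24;0 0 -0.0003 -0.36;0 0 -0.0004 -0.48;0 0 -0.0005 -0.6;0 0 -0.0006 -0.72;0 0 -0.0007 -0.84;0 0 -0.0008 -0.96;0 0 -0.0009 -1.08;0 0 -0.001 -1.2",
)

```text
clock: 13.1
tcp_pos: [554.8, -182.4, 74.2]
tool_rot: [0.0, 0.323, 0.946, 0.0]
force: [-0.8, 3.2, 5.4]
width: 0.256
gripper_force: 58.7
```

Call:
send_rows(
  rows="0 0 -0.0001 -0.12;0 0 -0.0002 -0.24;0 0 -0.0003 -0.36;0 0 -0.0004 -0.48;0 0 -0.0005 -0.6;0 0 -0.0006 -0.72;0 0 -0.0007 -0.84;0 0 -0.0008 -0.96;0 0 -0.0009 -1.08;0 0 -0.001 -1.2",
)

```text
clock: 14.1
tcp_pos: [555.3, -182.3, 73.2]
tool_rot: [-0.0, 0.801, 0.598, 0.001]
force: [-0.3, 2.8, 5.8]
width: 0.252
gripper_force: 58.7
```

```bash
cat > st.py <<'E'
from h import *
o=readout.get_obs()
for k in('clock','tcp_pos','qpos','force','wrist_torque','width','gripper_force'):print(k,np.round(o[k],3))
E
python3 st.py
```

```text
clock 14.1
tcp_pos [ 555.279 -182.29    73.228]
qpos [-0.39   0.491  1.693  0.002  0.957 -0.103]
force [-0.333  2.77   5.815]
wrist_torque [0.477 0.032 0.048]
width 0.252
gripper_force 58.651
```

Call:
send_rows(
  rows="0 0 -0.0001 -0.12;0 0 -0.0002 -0.24;0 0 -0.0003 -0.36;0 0 -0.0004 -0.48;0 0 -0.0005 -0.6;0 0 -0.0006 -0.7;0 0 -0.0006 -0.7",
)

```text
clock: 14.8
tcp_pos: [555.6, -182.5, 72.7]
tool_rot: [-0.0, 0.957, 0.288, 0.001]
force: [0.2, 3.6, 5.5]
width: 0.255
gripper_force: 58.6
```

```bash
python3 st.py
```

```text
clock 14.8
tcp_pos [ 555.551 -182.489   72.694]
qpos [-3.900e-01  4.920e-01  1.693e+00  1.000e-03  9.550e-01  5.940e-01]
force [0.176 3.594 5.532]
wrist_torque [ 0.444 -0.042 -0.024]
width 0.255
gripper_force 58.647
```

Call:
send_rows(
  rows="0 0 0 -0.06;0 0 -0.0001 -0.12;0 0 -0.0001 -0.18;0 0 -0.0002 -0.2",
)

```text
clock: 15.2
tcp_pos: [555.6, -182.5, 72.5]
tool_rot: [-0.0, 0.981, 0.192, 0.001]
force: [0.0, 2.9, 6.0]
width: 0.257
gripper_force: 58.7
```

```bash
python3 st.py
```

```text
clock 15.2
tcp_pos [ 555.58  -182.534   72.509]
qpos [-3.900e-01  4.920e-01  1.693e+00  1.000e-03  9.550e-01  7.940e-01]
force [0.029 2.861 6.024]
wrist_torque [ 0.439 -0.035  0.038]
width 0.257
gripper_force 58.67
```

Turned 3.3 rad so far with only friction torque. I'll go on in small steps until I feel the stop.

Call:
send_rows(
  rows="0 0 0 -0.05;0 0 -0.0001 -0.1;0 0 -0.0001 -0.1",
)

```text
clock: 15.5
tcp_pos: [555.6, -182.6, 72.5]
tool_rot: [-0.0, 0.99, 0.143, 0.001]
force: [0.4, 2.5, 5.6]
width: 0.255
gripper_force: 58.7
```

```bash
python3 st.py|grep -E "torque|qpos"
```

```text
qpos [-3.900e-01  4.920e-01  1.693e+00  1.000e-03  9.550e-01  8.930e-01]
wrist_torque [ 0.398 -0.028 -0.029]
```

Call:
send_rows(
  rows="0 0 0 -0.05;0 0 -0.0001 -0.1;0 0 -0.0001 -0.1",
)

```text
clock: 15.8
tcp_pos: [555.6, -182.6, 72.4]
tool_rot: [-0.0, 0.996, 0.093, 0.001]
force: [0.1, 3.5, 7.3]
width: 0.26
gripper_force: 58.7
```

```bash
python3 st.py|grep -E "torque|qpos"
```

```text
qpos [-3.900e-01  4.920e-01  1.694e+00  1.000e-03  9.550e-01  9.930e-01]
wrist_torque [ 0.397 -0.048  0.074]
```

Call:
send_rows(
  rows="0 0 0 -0.05;0 0 -0.0001 -0.1;0 0 -0.0001 -0.1",
)

```text
clock: 16.1
tcp_pos: [554.5, -182.7, 72.3]
tool_rot: [0.0, 0.999, 0.044, -0.0]
force: [-1.7, 0.8, 8.1]
width: 0.255
gripper_force: 59.0
```

```bash
python3 st.py|grep -E "torque|qpos"
```

```text
qpos [-0.391  0.492  1.694 -0.     0.956  1.093]
wrist_torque [0.18  0.457 0.041]
```

Call:
send_rows(
  rows="0 0 0 -0.05;0 0 0 -0.1;0 0 0 -0.1",
)

```text
clock: 16.4
tcp_pos: [553.3, -182.6, 72.2]
tool_rot: [-0.0, 1.0, -0.006, -0.001]
force: [-4.5, 1.0, 9.0]
width: 0.257
gripper_force: 59.2
```

```bash
python3 st.py|grep -E "torque|qpos"
```

```text
qpos [-3.910e-01  4.920e-01  1.695e+00 -1.000e-03  9.570e-01  1.193e+00]
wrist_torque [0.258 0.804 0.093]
```

Call:
send_rows(
  rows="0 0 0 -0.05;0 0 0 -0.1;0 0 0 -0.1",
)

```text
clock: 16.7
tcp_pos: [552.4, -182.3, 72.1]
tool_rot: [-0.0, 0.998, -0.056, -0.002]
force: [-6.1, 2.1, 10.3]
width: 0.25
gripper_force: 59.4
```

```bash
cat > nv.py <<'E'
from h import *
import sys
s=snap('side')
a=overlay(s,[],296,235,64,56,12,sys.argv[1])
E
python3 st.py|grep -E "torque|qpos"; python3 nv.py stop
```

```text
qpos [-3.910e-01  4.910e-01  1.696e+00 -1.000e-03  9.590e-01  1.292e+00]
wrist_torque [0.302 1.006 0.211]
```

View pics/stop.png

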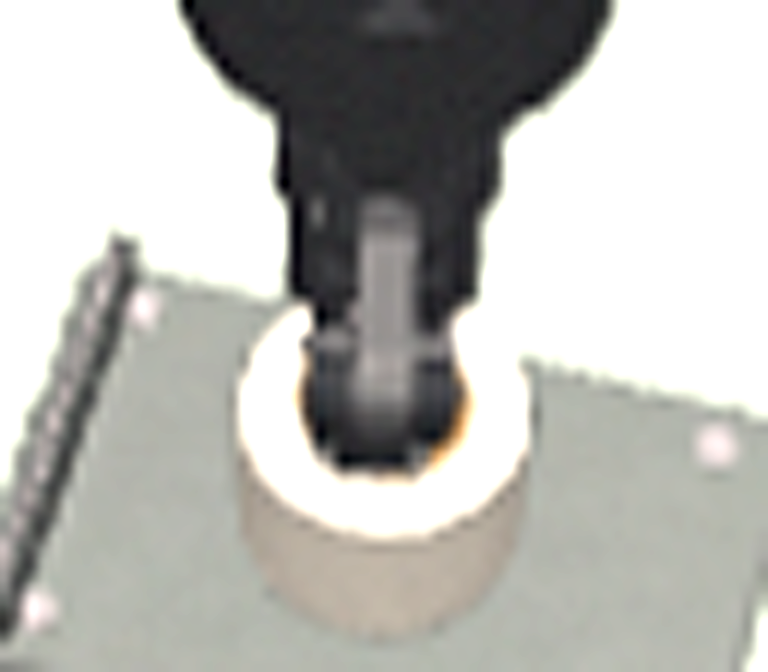

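Past about 3.5 rad the nut stopped following: the TCP drifted 3 mm and forces rose. That means the stop is reached and the pads are rolling round the nut. I'll let go, check the ridge, then regrip centred so the back-off is exact.

Call:
send_rows(
  rows="0 0 0 0;0 0 0 0;0 0 0 0;0 0 0 0;0 0 0 0;0 0 0 0;0 0 0.03 0;0 0 0.05 0;0 0 0.05 0;0 0 0.05 0",
  gripper=0.085,
)

```text
clock: 17.75
tcp_pos: [554.9, -183.0, 121.9]
tool_rot: [0.0, 0.998, -0.056, 0.0]
force: [-0.7, 0.1, -0.7]
width: 0.996
gripper_force: 0.0
```

```bash
python3 - <<'E'
from h import *
s=snap('side');t=snap('top');o=readout.get_obs();print(o['tcp_pos'],o['clock'],o['wrist_torque'])
a=overlay(s,[],316,248,24,30,16,None)
def tri(u,v): return u,v
X,Y=554.3,-183.4
c=np.array([X,Y,82]);
for ang in(-.34,0.0,-.7):
    q=[(proj(s,c+[r*np.cos(ang),r*np.sin(ang),0])+.5-[316,248])*16 for r in(0,12)]
    cv2.line(a,*[tuple(int(i) for i in k) for k in q],(0,0,255) if ang==-.34 else (0,160,0),1)
b=overlay(t,[],372,174,20,30,16,None)
cv2.imwrite('pics/bot.png',np.hstack([a,b]))
E
```

```text
[ 553.87840379 -182.56102313  120.67498549] 17.85 [0.0101855  0.00555087 0.01370179]
```

View pics/bot.png

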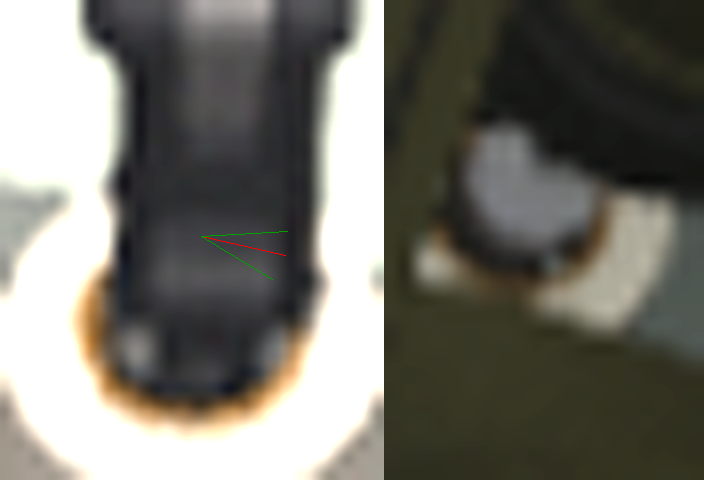

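The near side of the nut's face no longer shows the ridge, which fits with it now pointing to +x (bottomed). Now I'll regrip.

Call:
send_rows(
  rows="0 0 -0.02 0;0 0 -0.04 0;0 0 -0.049 0;0 0 -0.049 0;0 0 -0.049 0",
)

```text
clock: 18.35
tcp_pos: [554.6, -182.9, 72.4]
tool_rot: [-0.0, 0.998, -0.056, -0.0]
force: [0.7, 0.3, 0.1]
width: 0.992
gripper_force: 0.0
```

Call:
send_rows(
  rows="0 0 0 0;0 0 0 0;0 0 0 0;0 0 0 0;0 0 0 0;0 0 0 0;0 0 0 0;0 0 0 0;0 0 0 0;0 0 0 0",
  gripper=0.015,
)

```text
clock: 19.35
tcp_pos: [555.0, -182.7, 73.3]
tool_rot: [-0.0, 0.998, -0.056, 0.0]
force: [-1.1, 3.3, 5.8]
width: 0.255
gripper_force: 58.6
```

```bash
python3 st.py
```

```text
clock 19.35
tcp_pos [ 555.023 -182.677   73.315]
qpos [-3.910e-01  4.910e-01  1.693e+00  1.000e-03  9.570e-01  1.292e+00]
force [-1.1    3.253  5.768]
wrist_torque [ 0.341  0.079 -0.042]
width 0.255
gripper_force 58.61
```

Call:
send_rows(
  rows="0 0 0.0001 0.1;0 0 0.0002 0.22;0 0 0.0003 0.34;0 0 0.0004 0.46;0 0 0.0005 0.58;0 0 0.0006 0.7;0 0 0.0006 0.78;0 0 0.0006 0.785;0 0 0.0006 0.785",
)

```text
clock: 20.25
tcp_pos: [555.0, -182.8, 73.9]
tool_rot: [0.0, 0.944, 0.33, 0.0]
force: [-0.3, 1.5, 5.0]
width: 0.258
gripper_force: 58.5
```

Call:
send_rows(
  rows="0 0 0.0001 0.1;0 0 0.0002 0.22;0 0 0.0003 0.34;0 0 0.0004 0.46;0 0 0.0005 0.58;0 0 0.0006 0.7;0 0 0.0006 0.78;0 0 0.0006 0.785;0 0 0.0006 0.785;0 0 0.0006 0.785",
)

```text
clock: 21.25
tcp_pos: [555.2, -182.9, 74.6]
tool_rot: [0.0, 0.746, 0.666, 0.0]
force: [-0.9, 1.6, 6.4]
width: 0.253
gripper_force: 58.5
```

```bash
python3 st.py; python3 - <<'E'
from h import *
# roll seated check: bottom outline overlap via network bbox
s=snap('side')
print([(r['confidence'],(np.array(r['bbox'])*[640,400,640,400]).round(1)) for r in spotter.recognise('side','label_roll')[:2]])
P=np.array([proj(s,q) for q in ring([554.3,-183.4,20],28)+ring([554.3,-183.4,58],28)]);print(P.min(0),P.max(0))
E
```

```text
clock 21.25
tcp_pos [ 555.198 -182.889   74.567]
qpos [-0.391  0.489  1.692  0.     0.96  -0.278]
force [-0.887  1.617  6.406]
wrist_torque [0.298 0.118 0.107]
width 0.253
gripper_force 58.494
[(0.63, array([317.4, 269.5, 337. , 285.7]))]
[315.47848345 257.8465188 ] [340.11728757 287.56060496]
```

```bash
python3 -c "
from cell import bot
print(bot.job_done())"
```

```text
the job is handed in; nothing more can be done
None
```

I seated the roll on the plate, screwed the nut down to its stop, backed it off 1.57 rad (a quarter turn) and handed the job in at about 21 s with the fingers still gripping the nut. I judged the stop from the forces and the pads starting to slip, and never saw the index ridge in its bottomed or final position.

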